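# Stand the plumb weight on its disc, heavy end down

### The arm

A 6-joint arm with a two-finger parallel gripper is mounted at the origin on a cart in front of the work surface, level with it; the furniture and walls round the work are solid. World frame = base frame: x ahead of the robot, y to its left, z up, the work surface at z = 0. Lengths are in m, angles in rad, forces in N, time in s.
With the tool pointing down it reaches from about 0.25 to 0.775 m from the base axis. Payload 8.9 kg.
Tool frame: the origin (TCP) lies between the finger pads; the fingertips stand 17 mm ahead of it and the grasp point (between the pads) lies 2 mm behind it (tip_reach is the distance from the TCP to the fingertips, in m); z points along the fingers, y is the line along which they close (so a half turn about z gives the same grasp; the last joint's range is limited). The gripper opens to 85 mm and grips with 20 to 120 N. Pads are 22 mm wide; open, the fingers measure 114 mm over their backs; the gripper's body (76 mm by 85 mm) begins 54 mm behind the grasp point. The pads swing forward as they close: fully open they stand 13 mm farther back than shut.
Start: joints at [-1.364, 0.291, -0.153, 1.127, 0, 1.431], TCP at [0.178, -0.494, 0.248] pointing down, gripper open.
Joint ranges: [-2.52, 2.52], [-0.91, 1.74], [-1.3, 1.37], [-1.96, 2.02], [-1.52, 1.47], [-3.14, 3.14]. Speed limits (rad/s): [2.22, 2.22, 2.79, 3.14, 3.14, 3.14].

### API

Orientations are given as [roll, pitch, yaw] about the fixed x, y, z axes, in that order (R = Rz(yaw) Ry(pitch) Rx(roll)).
In Python, from plant import sense, snapshot, sign_off, silhouettes, tip_of, tip_reach gives the robot as it stands. The module is installed in compiled form; this text tells all that it offers.
- The arm moves only by the tool drive_tool, never from a script. Its argument "rows" is a list of rows, each an object of numbers: "fingers": the opening, from 0 (shut) to 1 (fully open); "tx", "ty", "tz": the shift along the tool's x, y, z in cm; "rx", "ry", "rz": the turn, a rotation vector about the tool's x, y, z in degrees. In form: [{"fingers": .., "tx": .., "ty": .., "tz": .., "rx": .., "ry": .., "rz": ..}, ...]. A call has 1 to 8 rows; each row is the pose to reach, as a shift and turn from the pose commanded when the call began, along the tool's axes at that moment; what a row does not reach only later rows make up. A row lasts 1/12 s, in which the tool goes at most 41.7 mm and 7.16 degrees, less where a joint would pass 70% of its speed; a pose out of reach is approached as far as the arm can. A call with a gripper value outside its range is refused whole. The fingers move at their own pace and stop on an object; "grip_force" is the grip in N (left out, the last holds). Time passes only in rows, so rows that repeat a pose let the fingers close. It gives the time, the measured TCP pose, the force, the opening and the grip force at its end, in the units of the state.
- sense(): the state, without advancing time (a new reading comes with each control period).
- snapshot(name): name is "side" or "top" or "wrist"; returns a dict with "frame" (384x512x3 uint8, red, green, blue), "fx", "fy", "cx", "cy" (pixels), "R" (3x3) and "t" (3): a world point X has camera coordinates R X + t. Camera axes: x right, y down, z forward; pixel columns grow to the right and rows downward; lengths in m; the calibration is good to about 2 mm. A picture is of the moment at which its call begins. There is no depth.
- sign_off(): hands the job in; it is judged then, once.
Trained networks look in a picture, given as the dict that the camera call returned (one of the last four; its "shot" number tells which), for a name from the list of things; names that differ only in an ending like _2 or _b are one class to them, and where a whole thing is asked for, a point or a joint stands for the part that bears it (a point fixed in the world has none). Each returns a list of dicts, best first, with "conf" (0 to 1); they miss things now and then, are a little off and sometimes report something else, mostly with a low value. They report only what shows in the picture. A call takes as long as a camera call.
- silhouettes(picture, thing): "mask" (384x512 bool, what is visible of it) and "extent" ([left, top, width, height] in pixels, round what is visible of it).
- tip_of(picture, thing): "point" ([column, row] in pixels: a listed point, or the origin of a listed thing).
The state is a dict: "time_s": time; "joint_positions": joint angles; "joint_vel": joint speeds; "tau": joint torques, N m; "tool_pos": TCP position; "orientation": TCP orientation; "ft_force": force on the tool from outside, world axes, zero at the start; "wrist_torque": the same for the moment, N m; "opening": finger opening in m; "grasp_force": force on a finger pad.
Only numpy, scipy, OpenCV 4.12 (cv2) and the standard library are available. Lean on these libraries where they do the work, as an engineer would, in place of code of your own. Each camera call takes 0.05 s, during which the arm holds its last target. There are 200 camera calls.

### The job

The plumb weight with the red stirrup has been left lying on the bench; its two square brass ends look alike, but one is loaded. Lift it by the stirrup so that it rocks and shows you its heavy end, then stand it upright, heavy end down, in the middle of the round parking disc, and let go only once it is standing there.

Things in the scene. Friction and masses are not known exactly. Their poses are not given: they have to be found in the camera images.
- plumb_weight: Plumb weight, 100 mm long, 0.3 kg: 16 mm steel shaft, a 24 mm square brass block at each end. Origin at its middle, on the stirrup's pivot; x along its length, y along the pivot. At first it lies level, origin 12 mm above the bench. One end is loaded (centre of mass 27 mm from the middle), unseen from outside. End faces flat, 50 mm from the origin; stands stably on the heavy end.
- stirrup: Red U-shaped stirrup of the plumb weight, pivoted at its middle; origin on the pivot, y along it, z to the bridge (38 mm away), up at first. The weight rocks in it 60 degrees either way to stops, slight friction: lifted level, its heavy end sinks to 60 below level. Lean the bridge 30 to 45 degrees over towards the sunk end's side and it hangs upright, its upper end between the fingers.
- stirrup_grip (a point): Point to grip: midway between the stirrup's two flat cheeks, 18 mm from the pivot towards the bridge (whose top is 20 mm further). Axes as the stirrup's: y across the cheeks, z up at first, when it is 30 mm above the bench. Grip the cheeks from outside along y: 40 mm over both, each 20 mm wide along x and 4 mm thick.
- parking_disc: Round parking disc, 100 mm across, aluminium with a black rubber top, fixed to the bench. Origin at the centre of its underside, on the bench; z up; its flat rubber top is 88 mm across and 14 mm above the origin.

How it is judged:
On the way, in this order (a step that is already met when the one before it is completed fails the run):
1. the weight hangs clear of the bench by its stirrup and has rocked, heavy end low (height (world z) of plumb_weight above 0.07 m and angle between plumb_weight's own x axis and vertical above 2.2 rad), for 0.2 s.
2. it stands upright on the disc while still held (horizontal distance between plumb_weight and parking_disc below 0.025 m and z of plumb_weight in the frame of parking_disc below 0.071 m and angle between plumb_weight's own x axis and vertical above 2.88 rad and contact force between the fingers and plumb_weight above 0.5 N), for 0.1 s.
At the end, for the whole second after the job is handed in: The plumb weight stands on its heavy end on the disc, upright within 10 degrees, its axis within 25 mm of the disc's centre, released and at rest (horizontal distance between plumb_weight and parking_disc below 0.025 m and z of plumb_weight in the frame of parking_disc between 0.058 and 0.068 m and angle between plumb_weight's own x axis and vertical above 2.96 rad and linear speed of plumb_weight below 0.02 m/s); the robot touches nothing.
It also fails if it takes over 42 s, if anything falls off the work surface, if the arm or the gripper's body presses on something with over 40 N, if the wrist force passes 120 N, or if a joint passes its speed limit or range.

## Working session

There is one attempt and no reset: what is moved stays moved. The work goes in short steps, Python scripts to look and compute and a tool call to move; the robot and the scene stay as the last step left them, time stands still between calls to the robot, and variables do not carry over. Pictures are saved under pics/ and viewed, at most 10 in all, crops included, and the job is handed in when it is done.

Besides the shell and the picture viewer there is one more tool, called after "Request:" as name([rows], argument=value, ...), one row to a line, values as JSON. drive_tool: Moves the arm, as the interface text tells. Its arguments: {"type":"object","properties":{"rows":{"type":"array","items":{"type":"object","properties":{"fingers":{"type":"number"},"tx":{"type":"number"},"ty":{"type":"number"},"tz":{"type":"number"},"rx":{"type":"number"},"ry":{"type":"number"},"rz":{"type":"number"}}}},"grip_force":{"type":"number"}},"required":["rows"]}

```bash
mkdir -p pics
cat > h.py <<'E'
import numpy as np, cv2
from plant import sense, snapshot, sign_off, silhouettes, tip_of, tip_reach
from scipy.spatial.transform import Rotation as Ro
def ray(s,p):
    R=np.array(s["R"]);t=np.array(s["t"])
    d=R.T@np.array([(p[0]-s["cx"])/s["fx"],(p[1]-s["cy"])/s["fy"],1]);return -R.T@t,d
def onz(s,p,z):
    o,d=ray(s,p);return o+d*(z-o[2])/d[2]
def proj(s,X):
    c=np.array(s["R"])@X+np.array(s["t"]);return [s["fx"]*c[0]/c[2]+s["cx"],s["fy"]*c[1]/c[2]+s["cy"]]
def tri(obs):
    A=np.zeros((3,3));b=np.zeros(3)
    for s,p in obs:
        o,d=ray(s,p);d/=np.linalg.norm(d);M=np.eye(3)-np.outer(d,d);A+=M;b+=M@o
    return np.linalg.solve(A,b)
def save(s,n): cv2.imwrite(f"pics/{n}.png",s["frame"][:,:,::-1])
def tool():
    s=sense();return np.array(s["tool_pos"]),Ro.from_euler("xyz",s["orientation"]).as_matrix(),s
E
python3 - <<'E'
from h import *
np.set_printoptions(precision=4,suppress=True)
P={}
fr=[]
for n in ["top","side"]:
    s=snapshot(n);fr.append(s["frame"])
    for th in ["plumb_weight","stirrup_grip","parking_disc","stirrup"]:
        r=tip_of(s,th)
        print(n,th,[(x["point"],round(x["conf"],2)) for x in r[:2]])
        if r:P.setdefault(th,[]).append((s,r[0]["point"]))
for th,z in [("plumb_weight",.012),("stirrup_grip",.03),("parking_disc",0),("stirrup",.012)]:
    o=P.get(th,[]);print(th,[onz(s,p,z) for s,p in o], tri(o) if len(o)>1 else "")
s=snapshot("top")
for th in ["stirrup","plumb_weight"]:
  m=silhouettes(s,th)
  if m:
    pts=np.argwhere(m[0]["mask"])[:,::-1].astype(np.float32)
    print(th,m[0]["conf"],m[0]["extent"],cv2.minAreaRect(pts))
    b=cv2.boxPoints(cv2.minAreaRect(pts)); print([onz(s,p,.012) for p in b])
cv2.imwrite("pics/a.png",cv2.resize(np.vstack(fr)[:,:,::-1],(450,600) if 0 else None,fx=.78,fy=.78))
print(sense())
E
```

```text
top plumb_weight [([190.8, 212.1], 0.96)]
top stirrup_grip [([191.9, 210.6], 0.68), ([322.4, 223.6], 0.16)]
top parking_disc [([321.0, 223.7], 0.84)]
top stirrup [([322.3, 225.9], 0.71), ([194.6, 210.8], 0.63)]
side plumb_weight [([256.6, 242.3], 0.72)]
side stirrup_grip [([259.5, 234.0], 0.56)]
side parking_disc [([290.4, 181.6], 0.8)]
side stirrup [([260.1, 241.9], 0.5)]
plumb_weight [array([0.4882, 0.2959, 0.012 ]), array([0.4975, 0.2943, 0.012 ])] [0.4924 0.2962 0.0139]
stirrup_grip [array([0.4884, 0.2912, 0.03  ]), array([0.494 , 0.2871, 0.03  ])] [0.4904 0.2909 0.0339]
parking_disc [array([0.4693, 0.0556, 0.    ]), array([0.4789, 0.0671, 0.    ])] [ 0.4758  0.0548 -0.0101]
stirrup [array([0.4639, 0.0547, 0.012 ]), array([0.4911, 0.2911, 0.012 ])] [ 0.529   0.0243 -0.2842]
stirrup 0.44 [176.0, 200.9, 28.7, 15.8] ((192.8000030517578, 208.6000213623047), (25.298219680786133, 11.384199142456055), 18.434947967529297)
[array([0.492 , 0.3178, 0.012 ]), array([0.5122, 0.3119, 0.012 ]), array([0.4974, 0.267 , 0.012 ]), array([0.4774, 0.2731, 0.012 ])]
plumb_weight 0.86 [177.9, 181.7, 30.9, 55.1] ((192.0557403564453, 209.57247924804688), (25.091798782348633, 56.21942901611328), 7.4314093589782715)
[array([0.4444, 0.3216, 0.012 ]), array([0.5483, 0.3119, 0.012 ]), array([0.5423, 0.2653, 0.012 ]), array([0.4387, 0.2759, 0.012 ])]
{'time_s': 0.65, 'joint_positions': array([-1.3643,  0.2907, -0.1534,  1.1267,  0.    ,  1.4315]), 'joint_vel': array([-0.0004,  0.0003, -0.0002, -0.0014,  0.0003, -0.001 ]), 'tau': array([ -0.    , -53.6849,  33.158 ,   0.0016,  -0.0002,  -0.    ]), 'tool_pos': array([ 0.178 , -0.4939,  0.2483]), 'orientation': array([-3.1416, -0.    ,  0.3458]), 'ft_force': array([ 0.5961, -0.2767, -0.3502]), 'wrist_torque': array([-0.0073,  0.0056, -0.0102]), 'grasp_force': 0.0, 'opening': 0.08526354724783358}
```

View pics/a.png

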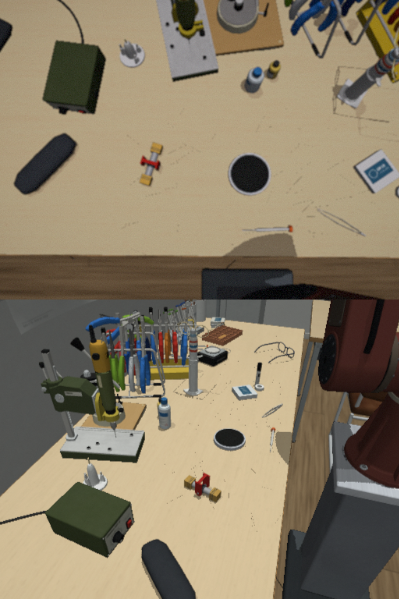

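The weight is the brass and red piece at about (192,211) in the top view, with its axis roughly 20° off world x. The disc is at (320,222). I'll refine the axis by colour and plan the approach.

```bash
cat >> h.py <<'E'
def go(pos,R):
    p,R0,s=tool();d=R0.T@(np.array(pos)-p)*100
    rv=np.degrees(Ro.from_matrix(R0.T@R).as_rotvec());print("t",s["time_s"],"T",d.round(2),"R",rv.round(1))
def down(yaw): return Ro.from_euler("xyz",[np.pi,0,yaw]).as_matrix()
E
python3 - <<'E'
from h import *
s=snapshot("top");f=s["frame"]
hsv=cv2.cvtColor(f,cv2.COLOR_RGB2HSV)
sub=hsv[170:250,165:220]
m=cv2.inRange(sub,(12,130,80),(28,255,255));r=cv2.inRange(sub,(0,150,60),(7,255,255))|cv2.inRange(sub,(172,150,60),(180,255,255))
n,l,st,c=cv2.connectedComponentsWithStats(m)
P=[]
for i in range(1,n):
    if st[i,4]>20: P.append(onz(s,c[i]+[165,170],.015));print(st[i],P[-1])
y,x=np.nonzero(r);print("red",len(x),onz(s,(x.mean()+165,y.mean()+170),.03))
if len(P)==2:
    d=P[0]-P[1];print(np.degrees(np.arctan2(d[1],d[0])),(P[0]+P[1])/2)
go([.49,.29,.2],down(np.radians(158)))
E
```

```text
[ 28  13  15  15 141] [0.529952   0.27909304 0.015     ]
[ 14  54  16  14 151] [0.45436954 0.30180771 0.015     ]
red 146 [0.49270454 0.29078702 0.03      ]
-16.72700848093096 [0.49216077 0.29045037 0.015     ]
t 0.7 T [ 55.93 -63.17   4.83] R [  -0.     0.  -138.2]
```

Request:
drive_tool([
  {"fingers": 1, "tx": 2.3, "ty": -2.6, "tz": 0.2, "rz": -6},
  {"fingers": 1, "tx": 4.6, "ty": -5.2, "tz": 0.4, "rz": -12},
  {"fingers": 1, "tx": 6.9, "ty": -7.8, "tz": 0.6, "rz": -18},
  {"fingers": 1, "tx": 9.2, "ty": -10.4, "tz": 0.8, "rz": -25},
  {"fingers": 1, "tx": 11.5, "ty": -13.0, "tz": 1, "rz": -31},
  {"fingers": 1, "tx": 13.8, "ty": -15.6, "tz": 1.2, "rz": -37},
  {"fingers": 1, "tx": 16.1, "ty": -18.2, "tz": 1.4, "rz": -43},
  {"fingers": 1, "tx": 18.4, "ty": -20.8, "tz": 1.6, "rz": -49},
], grip_force=60)

```text
invalid input
```

```bash
python3 -c "
from h import *
print(sense()['joint_positions'])
go([.49,.29,.2],down(np.radians(163)))"
```

```text
[-1.36428610e+00  2.90682985e-01 -1.53383393e-01  1.12671091e+00
 -4.71816334e-05  1.43149998e+00]
t 0.7 T [ 55.93 -63.17   4.83] R [  -0.     0.  -143.2]
```

Request:
drive_tool([
  {"fingers": 1.0, "tx": 2.3, "ty": -2.6, "tz": 0.2, "rx": 0, "ry": 0, "rz": -6},
  {"fingers": 1.0, "tx": 4.6, "ty": -5.2, "tz": 0.4, "rx": 0, "ry": 0, "rz": -12},
  {"fingers": 1.0, "tx": 6.9, "ty": -7.8, "tz": 0.6, "rx": 0, "ry": 0, "rz": -18},
  {"fingers": 1.0, "tx": 9.2, "ty": -10.4, "tz": 0.8, "rx": 0, "ry": 0, "rz": -25},
  {"fingers": 1.0, "tx": 11.5, "ty": -13.0, "tz": 1.0, "rx": 0, "ry": 0, "rz": -31},
  {"fingers": 1.0, "tx": 13.8, "ty": -15.6, "tz": 1.2, "rx": 0, "ry": 0, "rz": -37},
  {"fingers": 1.0, "tx": 16.1, "ty": -18.2, "tz": 1.4, "rx": 0, "ry": 0, "rz": -43},
  {"fingers": 1.0, "tx": 18.4, "ty": -20.8, "tz": 1.6, "rx": 0, "ry": 0, "rz": -49},
], grip_force=60)

```text
time_s: 1.37
tool_pos: [0.2808, -0.2344, 0.2324]
orientation: [3.141, 0.0, 1.206]
ft_force: [0.4, 0.1, 0.7]
opening: 0.0852
grasp_force: 0.0
```

```bash
python3 -c "
from h import *
print(sense()['joint_positions'])
go([.49,.29,.2],down(np.radians(163)))"
```

```text
[-8.96266898e-01 -4.76886054e-03 -5.50407095e-01  1.02446959e+00
  7.67566306e-05  1.03966384e+00]
t 1.3667 T [56.45  0.81  3.22] R [  0.    0.  -93.9]
```

Request:
drive_tool([
  {"fingers": 1.0, "tx": 4, "ty": 0.1, "tz": 0.2, "rx": 0, "ry": 0, "rz": -7},
  {"fingers": 1.0, "tx": 8, "ty": 0.1, "tz": 0.4, "rx": 0, "ry": 0, "rz": -14},
  {"fingers": 1.0, "tx": 12, "ty": 0.2, "tz": 0.6, "rx": 0, "ry": 0, "rz": -21},
  {"fingers": 1.0, "tx": 16, "ty": 0.2, "tz": 0.8, "rx": 0, "ry": 0, "rz": -28},
  {"fingers": 1.0, "tx": 20, "ty": 0.3, "tz": 1.0, "rx": 0, "ry": 0, "rz": -35},
  {"fingers": 1.0, "tx": 24, "ty": 0.4, "tz": 1.2, "rx": 0, "ry": 0, "rz": -42},
  {"fingers": 1.0, "tx": 28, "ty": 0.4, "tz": 1.4, "rx": 0, "ry": 0, "rz": -49},
  {"fingers": 1.0, "tx": 32, "ty": 0.5, "tz": 1.8, "rx": 0, "ry": 0, "rz": -56},
])

```text
time_s: 2.03
tool_pos: [0.4014, 0.0629, 0.2147]
orientation: [3.141, 0.001, 2.185]
ft_force: [1.1, -1.3, 0.3]
opening: 0.0851
grasp_force: 0.0
```

```bash
python3 -c "
from h import *
print(sense()['joint_positions'])
go([.49,.29,.2],down(np.radians(163)))"
```

```text
[-2.48473320e-02  8.90868732e-02 -5.00306581e-01  9.79973928e-01
 -1.06843994e-04  9.32027651e-01]
t 2.0333 T [13.46 20.32  1.48] R [  0.    0.1 -37.8]
```

Request:
drive_tool([
  {"fingers": 1.0, "tx": 2.2, "ty": 3.4, "tz": 0.2, "rx": 0, "ry": 0, "rz": -7},
  {"fingers": 1.0, "tx": 4.4, "ty": 6.8, "tz": 0.4, "rx": 0, "ry": 0, "rz": -14},
  {"fingers": 1.0, "tx": 6.7, "ty": 10.2, "tz": 0.7, "rx": 0, "ry": 0, "rz": -21},
  {"fingers": 1.0, "tx": 9, "ty": 13.6, "tz": 1.0, "rx": 0, "ry": 0, "rz": -28},
  {"fingers": 1.0, "tx": 11.2, "ty": 17, "tz": 1.2, "rx": 0, "ry": 0, "rz": -35},
  {"fingers": 1.0, "tx": 13.4, "ty": 20.3, "tz": 1.5, "rx": 0, "ry": 0, "rz": -38},
  {"fingers": 1.0, "tx": 13.4, "ty": 20.3, "tz": 1.5, "rx": 0, "ry": 0, "rz": -38},
  {"fingers": 1.0, "tx": 13.4, "ty": 20.3, "tz": 1.5, "rx": 0, "ry": 0, "rz": -38},
])

```text
time_s: 2.7
tool_pos: [0.491, 0.2882, 0.1984]
orientation: [-3.141, -0.001, 2.844]
ft_force: [0.8, -0.2, 0.1]
opening: 0.0856
grasp_force: 0.0
```

```bash
cat > w.py <<'E'
from h import *
np.set_printoptions(precision=4,suppress=True)
s=snapshot("wrist");save(s,"w1")
for th in ["plumb_weight","stirrup_grip"]:
    r=tip_of(s,th)
    for x in r[:2]: print(th,x,onz(s,x["point"],.012 if th[0]=="p" else .03))
f=s["frame"];hsv=cv2.cvtColor(f,cv2.COLOR_RGB2HSV)
m=cv2.inRange(hsv,(12,130,80),(28,255,255))
n,l,st,c=cv2.connectedComponentsWithStats(m)
P=[]
for i in range(1,n):
    if st[i,4]>300: P.append(onz(s,c[i],.020));print(st[i],P[-1])
if len(P)==2:
    d=P[0]-P[1];print(np.degrees(np.arctan2(d[1],d[0])),(P[0]+P[1])/2)
print(sense()['joint_positions'],sense()["tool_pos"],sense()["orientation"])
go([.49,.29,.028],down(np.radians(163)))
E
python3 w.py
```

```text
plumb_weight {'point': [255.4, 162.1], 'conf': 0.77} [0.4867 0.2934 0.012 ]
stirrup_grip {'point': [258.0, 171.6], 'conf': 0.61} [0.4928 0.2941 0.03  ]
[ 0.3988  0.4025 -0.1218  1.047  -0.0002  0.6998] [0.4907 0.2858 0.1993] [-3.1411 -0.0003  2.8406]
t 2.85 T [ 0.18  0.39 17.13] R [-0.  -0.  -0.2]
```

View pics/w1.png

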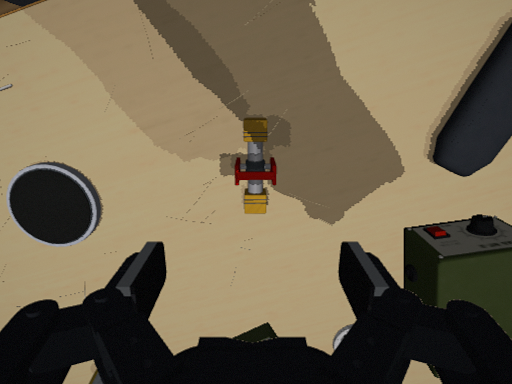

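The view shows the weight aligned with the tool: brass ends at (255,130) and (255,203), red cheeks at (239,172) and (274,172). I'll go down towards (0.492, 0.292).

```bash
python3 -c "
from h import *
s=snapshot('wrist')
for p in [(255,172),(239,172),(274,172),(255.5,171)]: print(onz(s,p,.03),onz(s,p,.05))
for p in [(255,130),(255.5,203)]: print(onz(s,p,.012),onz(s,p,.024))
go([.492,.292,.09],down(np.radians(163)))"
```

```text
[0.49228936 0.28857903 0.03      ] [0.48701161 0.29001398 0.05      ]
[0.4874477  0.27301201 0.03      ] [0.48249739 0.27549974 0.05      ]
[0.4980384  0.30706349 0.03      ] [0.49237185 0.30724836 0.05      ]
[0.4914331  0.28937503 0.03      ] [0.48621326 0.29075615 0.05      ]
[0.45401845 0.30052869 0.012     ] [0.45249731 0.3008832  0.024     ]
[0.53149595 0.27726704 0.012     ] [0.52701137 0.27851129 0.024     ]
t 2.9 T [ 0.08  0.65 10.96] R [-0.   0.  -0.3]
```

Request:
drive_tool([
  {"fingers": 1.0, "tx": 0.0, "ty": 0.4, "tz": 4, "rx": 0, "ry": 0, "rz": -0.5},
  {"fingers": 1.0, "tx": 0.0, "ty": 0.4, "tz": 8, "rx": 0, "ry": 0, "rz": -0.5},
  {"fingers": 1.0, "tx": 0.0, "ty": 0.4, "tz": 11, "rx": 0, "ry": 0, "rz": -0.5},
  {"fingers": 1.0, "tx": 0.0, "ty": 0.4, "tz": 11, "rx": 0, "ry": 0, "rz": -0.5},
  {"fingers": 1.0, "tx": 0.0, "ty": 0.4, "tz": 11, "rx": 0, "ry": 0, "rz": -0.5},
])

```text
time_s: 3.32
tool_pos: [0.4913, 0.2892, 0.0892]
orientation: [-3.14, -0.002, 2.849]
ft_force: [0.2, 0.1, 0.8]
opening: 0.0851
grasp_force: 0.0
```

```bash
sed -i 's/"w1"/"w2"/' w.py; sed -i 's/go(\[.49,.29,.028\].*/go([.492,.29,.027],down(np.radians(163.3)))/' w.py;  python3 w.py
```

```text
plumb_weight {'point': [256.5, 200.3], 'conf': 0.83} [0.4891 0.2933 0.012 ]
stirrup_grip {'point': [257.8, 212.5], 'conf': 0.95} [0.4911 0.2934 0.03  ]
[237 136  37  19 656] [0.4491 0.304  0.02  ]
[239 259  32  13 414] [0.5351 0.278  0.02  ]
163.17917414029657 [0.4921 0.291  0.02  ]
[ 0.4045  0.5082 -0.2605  0.7983 -0.      0.6964] [0.4939 0.2907 0.0919] [3.1392 0.0029 2.8497]
t 3.4667 T [ 0.18 -0.14  6.49] R [ 0.1  0.2 -0. ]
```

View pics/w2.png

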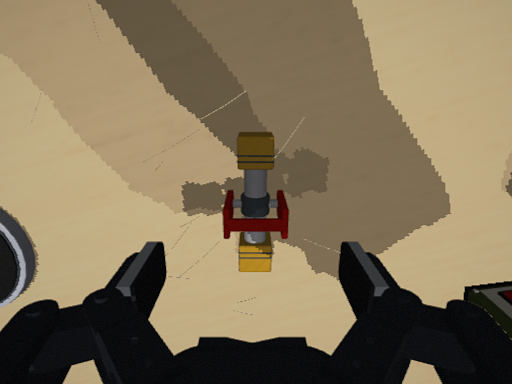

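The weight is still aligned. The stirrup spans columns 222–289, which puts it between the fingers, and the grip point is at (258,212). I'll descend straight down and close.

Request:
drive_tool([
  {"fingers": 1.0, "tx": 0.0, "ty": 0.0, "tz": 3.5, "rx": 0, "ry": 0, "rz": 0},
  {"fingers": 1.0, "tx": 0.0, "ty": 0.0, "tz": 6.3, "rx": 0, "ry": 0, "rz": 0},
  {"fingers": 1.0, "tx": 0.0, "ty": 0.0, "tz": 6.3, "rx": 0, "ry": 0, "rz": 0},
  {"fingers": 0.0, "tx": 0.0, "ty": 0.0, "tz": 6.3, "rx": 0, "ry": 0, "rz": 0},
  {"fingers": 0.0, "tx": 0.0, "ty": 0.0, "tz": 6.3, "rx": 0, "ry": 0, "rz": 0},
  {"fingers": 0.0, "tx": 0.0, "ty": 0.0, "tz": 6.3, "rx": 0, "ry": 0, "rz": 0},
  {"fingers": 0.0, "tx": 0.0, "ty": 0.0, "tz": 6.3, "rx": 0, "ry": 0, "rz": 0},
  {"fingers": 0.0, "tx": 0.0, "ty": 0.0, "tz": 6.3, "rx": 0, "ry": 0, "rz": 0},
], grip_force=60)

```text
time_s: 4.13
tool_pos: [0.4936, 0.291, 0.0284]
orientation: [3.14, 0.003, 2.85]
ft_force: [-1.4, -0.1, 9.7]
opening: 0.0393
grasp_force: 59.3
```

Request:
drive_tool([
  {"fingers": 0.0, "tx": 0.0, "ty": 0.0, "tz": 0, "rx": 0, "ry": 0, "rz": 0},
  {"fingers": 0.0, "tx": 0.0, "ty": 0.0, "tz": 0, "rx": 0, "ry": 0, "rz": 0},
  {"fingers": 0.0, "tx": 0.0, "ty": 0.0, "tz": 0, "rx": 0, "ry": 0, "rz": 0},
])

```text
time_s: 4.38
tool_pos: [0.4936, 0.291, 0.0284]
orientation: [3.14, 0.003, 2.85]
ft_force: [-0.1, -0.6, 8.8]
opening: 0.0395
grasp_force: 59.3
```

Request:
drive_tool([
  {"fingers": 0.0, "tx": 0.0, "ty": 0.0, "tz": -2, "rx": 0, "ry": 0, "rz": 0},
  {"fingers": 0.0, "tx": 0.0, "ty": 0.0, "tz": -5, "rx": 0, "ry": 0, "rz": 0},
  {"fingers": 0.0, "tx": 0.0, "ty": 0.0, "tz": -9, "rx": 0, "ry": 0, "rz": 0},
  {"fingers": 0.0, "tx": 0.0, "ty": 0.0, "tz": -13, "rx": 0, "ry": 0, "rz": 0},
  {"fingers": 0.0, "tx": 0.0, "ty": 0.0, "tz": -15, "rx": 0, "ry": 0, "rz": 0},
  {"fingers": 0.0, "tx": 0.0, "ty": 0.0, "tz": -15, "rx": 0, "ry": 0, "rz": 0},
  {"fingers": 0.0, "tx": 0.0, "ty": 0.0, "tz": -15, "rx": 0, "ry": 0, "rz": 0},
  {"fingers": 0.0, "tx": 0.0, "ty": 0.0, "tz": -15, "rx": 0, "ry": 0, "rz": 0},
])

```text
time_s: 5.05
tool_pos: [0.4916, 0.2902, 0.1756]
orientation: [-3.141, -0.001, 2.85]
ft_force: [-0.2, -0.3, -3.4]
opening: 0.0395
grasp_force: 62.7
```

```bash
python3 -c "
from h import *
a=snapshot('side');b=snapshot('wrist')
p,R,s=tool();print(p,s['opening'],s['ft_force'],s['time_s'],s['joint_positions'])
c=proj(a,p);print(c);c=np.array(c).astype(int)
x0=max(0,min(c[0]-64,384));y0=max(0,min(c[1]-48,288))
print(x0,y0)
for v in (p+[0,0,-.05],p+R[:,0]*.05,p): print(proj(a,v))
k=cv2.resize(a['frame'][y0:y0+96,x0:x0+128],(400,300))
d=b['frame'];cv2.imwrite('pics/l.png',np.hstack([k,cv2.resize(d,(400,300))])[:,:,::-1])
"
```

```text
[0.49118421 0.28997239 0.17478824] 0.038918688180711355 [-0.59774534 -0.25940369 -2.92858226] 5.15 [ 4.05153693e-01  4.27595909e-01 -1.50696570e-01  9.95364382e-01
 -2.74305000e-05  6.96390277e-01]
[np.float64(262.3938961388634), np.float64(178.23673557778167)]
198 130
[np.float64(261.6597315814302), np.float64(199.56589138916837)]
[np.float64(286.99077970136415), np.float64(188.47802294073674)]
[np.float64(262.3938961388634), np.float64(178.23673557778167)]
```

View pics/l.png

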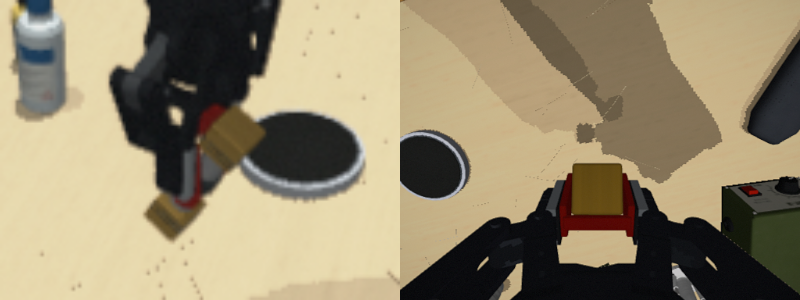

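The right-hand crop shows the raised end on the tool's +x side, about (600,190). The left crop shows the other end sunk, so the heavy end is at −x and the lean is +ry. I'll lean 37° slowly.

Request:
drive_tool([
  {"fingers": 0.0, "tx": 0, "ty": 0, "tz": 0, "rx": 0, "ry": 5, "rz": 0},
  {"fingers": 0.0, "tx": 0, "ty": 0, "tz": 0, "rx": 0, "ry": 10, "rz": 0},
  {"fingers": 0.0, "tx": 0, "ty": 0, "tz": 0, "rx": 0, "ry": 15, "rz": 0},
  {"fingers": 0.0, "tx": 0, "ty": 0, "tz": 0, "rx": 0, "ry": 20, "rz": 0},
  {"fingers": 0.0, "tx": 0, "ty": 0, "tz": 0, "rx": 0, "ry": 25, "rz": 0},
  {"fingers": 0.0, "tx": 0, "ty": 0, "tz": 0, "rx": 0, "ry": 30, "rz": 0},
  {"fingers": 0.0, "tx": 0, "ty": 0, "tz": 0, "rx": 0, "ry": 34, "rz": 0},
  {"fingers": 0.0, "tx": 0, "ty": 0, "tz": 0, "rx": 0, "ry": 37, "rz": 0},
])

```text
time_s: 5.82
tool_pos: [0.4923, 0.2898, 0.1741]
orientation: [-3.14, -0.652, 2.848]
ft_force: [0.0, 0.3, -3.4]
opening: 0.0391
grasp_force: 62.6
```

```bash
cat > d.py <<'E'
from h import *
np.set_printoptions(precision=4,suppress=True)
for n in ["top","wrist","side"]:
    s=snapshot(n);r=silhouettes(s,"parking_disc");t=tip_of(s,"parking_disc")
    if r:
        m=r[0]["mask"].astype(np.uint8);cs=max(cv2.findContours(m,0,2)[0],key=cv2.contourArea)
        e=cv2.fitEllipse(cs);print(n,r[0]["conf"],e,"top14",onz(s,e[0],.012),"tip",t and onz(s,t[0]["point"],0))
p,R,s=tool();print(p,R[:,2],s["joint_positions"],s["opening"])
print("pivot",p+R[:,2]*.016)
E
python3 d.py
```

```text
wrist 0.87 ((-108.25155639648438, 360.5516357421875), (108.03946685791016, 381.5677795410156), 68.32250213623047) top14 [ 0.4666 -0.0452  0.012 ] tip [0.4672 0.0601 0.    ]
side 0.63 ((294.4527587890625, 179.0959014892578), (28.51141929626465, 39.079681396484375), 95.62296295166016) top14 [0.4692 0.0695 0.012 ] tip [0.4781 0.0494 0.    ]
[0.492  0.2908 0.1772] [-0.575   0.1725 -0.7998] [0.2389 0.8818 0.4711 1.7347 0.3085 0.4373] 0.03936365944856293
pivot [0.4828 0.2936 0.1644]
```

Run:
```python
from h import *
np.set_printoptions(precision=4,suppress=True)
a=cv2.imread("pics/a.png");s=snapshot("top")
g=cv2.cvtColor(a,cv2.COLOR_BGR2GRAY)[145:202,222:277]
m=(g<80).astype(np.uint8);cs=max(cv2.findContours(m,0,1)[0],key=cv2.contourArea)
e=cv2.fitEllipse(cs);c=np.array(e[0])+[222,145];c=(c+.5)/.78-.5
print(e,c,onz(s,c,.014));save(s,"top2")
tgt=np.array([*onz(s,c,.014)[:2],0])
p,R,_=tool();R2=Ro.from_euler("z",-43,degrees=True).as_matrix()@R
P=np.array([tgt[0],tgt[1],.13]);go(P-.016*R2[:,2],R2)
```

```text
((27.29644203186035, 28.302614212036133), (35.821014404296875, 36.66630935668945), 132.41957092285156) [319.7518 222.3239] [0.4702 0.0594 0.014 ]
t 6.3167 T [ -6.24 -23.45  -0.4 ] R [-25.8  -0.   34.4]
```

Request:
drive_tool([
  {"fingers": 0.0, "tx": -0.2, "ty": -0.7, "tz": 0, "rx": -0.8, "ry": 0, "rz": 1},
  {"fingers": 0.0, "tx": -0.6, "ty": -2.2, "tz": 0, "rx": -2.4, "ry": 0, "rz": 3.2},
  {"fingers": 0.0, "tx": -1.1, "ty": -4.1, "tz": -0.1, "rx": -4.5, "ry": 0, "rz": 6},
  {"fingers": 0.0, "tx": -1.6, "ty": -6.1, "tz": -0.1, "rx": -6.7, "ry": 0, "rz": 9},
  {"fingers": 0.0, "tx": -2.1, "ty": -8.1, "tz": -0.1, "rx": -8.9, "ry": 0, "rz": 11.9},
  {"fingers": 0.0, "tx": -2.7, "ty": -10.1, "tz": -0.2, "rx": -11.1, "ry": 0, "rz": 14.8},
  {"fingers": 0.0, "tx": -3.2, "ty": -12.1, "tz": -0.2, "rx": -13.3, "ry": 0, "rz": 17.8},
  {"fingers": 0.0, "tx": -3.7, "ty": -14, "tz": -0.2, "rx": -15.4, "ry": 0, "rz": 20.6},
])

```text
time_s: 6.98
tool_pos: [0.4813, 0.1465, 0.1561]
orientation: [-3.14, -0.644, 2.398]
ft_force: [0.4, -0.0, -1.9]
opening: 0.0395
grasp_force: 62.6
```

```bash
cat > g.py <<'E'
from h import *
import sys
np.set_printoptions(precision=4,suppress=True)
z=float(sys.argv[1]);yaw=float(sys.argv[2]);tg=[float(sys.argv[3]),float(sys.argv[4])]
R2=Ro.from_euler("xyz",[180,-37,yaw],degrees=True).as_matrix()
go(np.array([*tg,z])-.016*R2[:,2],R2);s=sense();print(s["joint_positions"],s["ft_force"],s["orientation"])
E
python3 g.py .13 120 .47 .06
```

```text
t 6.9833 T [-5.55 -7.42 -2.49] R [-10.5   0.1  13.9]
[-0.0827  0.7029  0.0618  1.4652  0.3765  0.5564] [ 0.385  -0.0392 -1.86  ] [-3.1403 -0.6439  2.3976]
```

Request:
drive_tool([
  {"fingers": 0.0, "tx": -1.1, "ty": -1.5, "tz": -0.5, "rx": -2.1, "ry": 0, "rz": 2.8},
  {"fingers": 0.0, "tx": -2.2, "ty": -3, "tz": -1, "rx": -4.2, "ry": 0, "rz": 5.6},
  {"fingers": 0.0, "tx": -3.3, "ty": -4.5, "tz": -1.5, "rx": -6.3, "ry": 0, "rz": 8.3},
  {"fingers": 0.0, "tx": -4.4, "ty": -5.9, "tz": -2, "rx": -8.4, "ry": 0, "rz": 11.1},
  {"fingers": 0.0, "tx": -5.3, "ty": -7.1, "tz": -2.4, "rx": -10, "ry": 0, "rz": 13.4},
  {"fingers": 0.0, "tx": -5.5, "ty": -7.4, "tz": -2.5, "rx": -10.5, "ry": 0, "rz": 13.9},
  {"fingers": 0.0, "tx": -5.5, "ty": -7.4, "tz": -2.5, "rx": -10.5, "ry": 0, "rz": 13.9},
  {"fingers": 0.0, "tx": -5.5, "ty": -7.4, "tz": -2.5, "rx": -10.5, "ry": 0, "rz": 13.9},
])

```text
time_s: 7.65
tool_pos: [0.4752, 0.0534, 0.1431]
orientation: [-3.141, -0.644, 2.098]
ft_force: [0.6, 0.9, -2.0]
opening: 0.0395
grasp_force: 62.6
```

```bash
python3 g.py .08 120 .47 .06
cat > v.py <<'E'
from h import *
import sys
np.set_printoptions(precision=4,suppress=True)
a=snapshot('side');b=snapshot('wrist');p,R,s=tool();P=p+R[:,2]*.016;print("pivot",P)
o=[];
for n,q in (("side",a),("wrist",b)):
    for th in ["plumb_weight","parking_disc"]:
        r=tip_of(q,th);print(n,th,[(x["point"],round(x["conf"],2)) for x in r[:1]],"exp",np.round(proj(q,P),1) if th[0]=="p" and th[1]=="l" else np.round(proj(q,np.array([.47,.06,0])),1), [onz(q,x["point"],P[2] if th[1]=="l" else 0) for x in r[:1]])
c=np.array(proj(a,P)).astype(int);x0=c[0]-64;y0=c[1]-40;print(x0,y0)
k=cv2.resize(a['frame'][y0:y0+96,x0:x0+128],(400,300),interpolation=cv2.INTER_CUBIC)
cv2.imwrite(f'pics/{sys.argv[1]}.png',np.hstack([k,cv2.resize(b['frame'],(400,300))])[:,:,::-1])
E
python3 v.py v1
```

```text
t 7.65 T [-3.13 -0.12  3.95] R [-0.1  0.1  0.2]
[-0.3109  0.6416 -0.0916  1.3473  0.4133  0.6236] [ 0.589   0.8896 -1.9703] [-3.1412 -0.6445  2.0978]
pivot [0.4704 0.0623 0.1302]
side plumb_weight [([298.2, 137.3], 0.6)] exp [298.8 135.7] [array([0.4702, 0.069 , 0.1302])]
side parking_disc [([290.9, 182.5], 0.75)] exp [294.6 180.6] [array([0.4769, 0.0702, 0.    ])]
wrist plumb_weight [([250.1, 240.3], 0.82)] exp [253.4 247.1] [array([0.467 , 0.0645, 0.1302])]
wrist parking_disc [([250.1, 265.8], 0.59)] exp [251.3 267.4] [array([0.4683, 0.0607, 0.    ])]
234 95
```

View pics/v1.png

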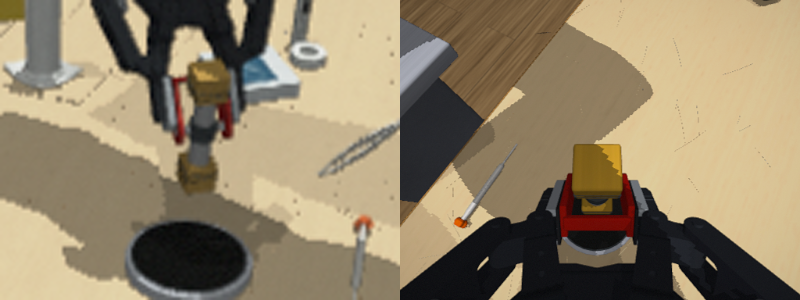

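The weight hangs upright above the disc. In the side crop its ends are at (209,78) and (198,172), a slope that matches the vertical there. I'll lower it.

Request:
drive_tool([
  {"fingers": 0.0, "tx": -0.6, "ty": -0.0, "tz": 0.8, "rx": 0, "ry": 0, "rz": 0},
  {"fingers": 0.0, "tx": -1.2, "ty": -0.1, "tz": 1.6, "rx": 0, "ry": 0, "rz": 0},
  {"fingers": 0.0, "tx": -1.8, "ty": -0.1, "tz": 2.4, "rx": 0, "ry": 0, "rz": 0},
  {"fingers": 0.0, "tx": -2.4, "ty": -0.1, "tz": 3.2, "rx": 0, "ry": 0, "rz": 0},
  {"fingers": 0.0, "tx": -2.9, "ty": -0.1, "tz": 3.8, "rx": 0, "ry": 0, "rz": 0},
  {"fingers": 0.0, "tx": -3.1, "ty": -0.1, "tz": 4.0, "rx": 0, "ry": 0, "rz": 0},
  {"fingers": 0.0, "tx": -3.1, "ty": -0.1, "tz": 4.0, "rx": 0, "ry": 0, "rz": 0},
  {"fingers": 0.0, "tx": -3.1, "ty": -0.1, "tz": 4.0, "rx": 0, "ry": 0, "rz": 0},
])

```text
time_s: 8.62
tool_pos: [0.4746, 0.0519, 0.092]
orientation: [-3.14, -0.645, 2.096]
ft_force: [0.5, -0.6, -2.0]
opening: 0.0396
grasp_force: 62.6
```

```bash
python3 g.py .064 120 .47 .06; python3 v.py v2
```

```text
t 8.6167 T [-0.94  0.01  1.2 ] R [-0.2  0.   0.1]
[-0.3139  0.7012 -0.1353  1.246   0.4121  0.6217] [ 0.4995 -0.5853 -1.9603] [-3.14   -0.6453  2.0962]
pivot [0.47   0.0601 0.0796]
side plumb_weight [] exp [297.3 153.9] []
side parking_disc [([293.8, 180.4], 0.78)] exp [294.6 180.6] [array([0.472 , 0.0599, 0.    ])]
wrist plumb_weight [([252.7, 237.5], 0.96)] exp [253.4 247.5] [array([0.467 , 0.0645, 0.0796])]
wrist parking_disc [([252.0, 258.2], 0.93)] exp [253.  261.1] [array([0.4682, 0.0615, 0.    ])]
233 113
```

View pics/v2.png

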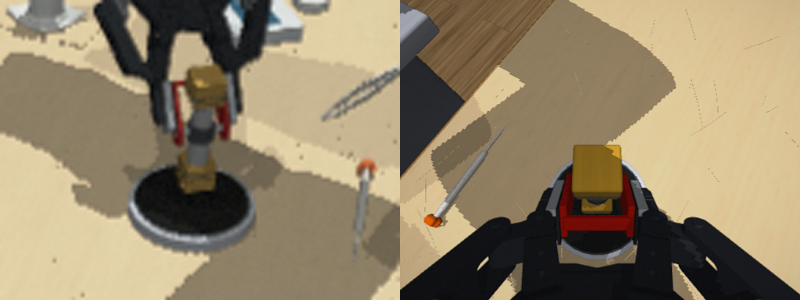

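The weight is over the disc, within about 4 mm of its centre. I'll do the final descent in small steps, watching the force.

Request:
drive_tool([
  {"fingers": 0.0, "tx": -0.3, "ty": 0, "tz": 0.4, "rx": 0, "ry": 0, "rz": 0},
  {"fingers": 0.0, "tx": -0.6, "ty": 0, "tz": 0.8, "rx": 0, "ry": 0, "rz": 0},
  {"fingers": 0.0, "tx": -0.75, "ty": 0, "tz": 1.0, "rx": 0, "ry": 0, "rz": 0},
  {"fingers": 0.0, "tx": -0.85, "ty": 0, "tz": 1.1, "rx": 0, "ry": 0, "rz": 0},
  {"fingers": 0.0, "tx": -0.85, "ty": 0, "tz": 1.1, "rx": 0, "ry": 0, "rz": 0},
  {"fingers": 0.0, "tx": -0.85, "ty": 0, "tz": 1.1, "rx": 0, "ry": 0, "rz": 0},
])

```text
time_s: 9.42
tool_pos: [0.4746, 0.0518, 0.078]
orientation: [-3.14, -0.645, 2.096]
ft_force: [-1.1, -0.3, -2.5]
opening: 0.0394
grasp_force: 62.6
```

Request:
drive_tool([
  {"fingers": 0.0, "tx": -0.06, "ty": 0, "tz": 0.08, "rx": 0, "ry": 0, "rz": 0},
  {"fingers": 0.0, "tx": -0.06, "ty": 0, "tz": 0.08, "rx": 0, "ry": 0, "rz": 0},
  {"fingers": 0.0, "tx": -0.06, "ty": 0, "tz": 0.08, "rx": 0, "ry": 0, "rz": 0},
])

```text
time_s: 9.67
tool_pos: [0.4747, 0.0518, 0.0772]
orientation: [-3.14, -0.645, 2.097]
ft_force: [0.1, 1.0, -2.6]
opening: 0.0393
grasp_force: 62.6
```

Request:
drive_tool([
  {"fingers": 0.0, "tx": -0.06, "ty": 0, "tz": 0.08, "rx": 0, "ry": 0, "rz": 0},
  {"fingers": 0.0, "tx": -0.06, "ty": 0, "tz": 0.08, "rx": 0, "ry": 0, "rz": 0},
  {"fingers": 0.0, "tx": -0.06, "ty": 0, "tz": 0.08, "rx": 0, "ry": 0, "rz": 0},
])

```text
time_s: 9.92
tool_pos: [0.4747, 0.0517, 0.0762]
orientation: [-3.14, -0.645, 2.097]
ft_force: [-0.7, -0.2, -2.4]
opening: 0.039
grasp_force: 62.6
```

Request:
drive_tool([
  {"fingers": 0.0, "tx": -0.03, "ty": 0, "tz": 0.04, "rx": 0, "ry": 0, "rz": 0},
  {"fingers": 0.0, "tx": -0.03, "ty": 0, "tz": 0.04, "rx": 0, "ry": 0, "rz": 0},
])

```text
time_s: 10.08
tool_pos: [0.4747, 0.0518, 0.076]
orientation: [-3.14, -0.645, 2.096]
ft_force: [-0.3, -0.8, 2.2]
opening: 0.0394
grasp_force: 63.2
```

Request:
drive_tool([
  {"fingers": 0.0, "tx": 0, "ty": 0, "tz": 0, "rx": 0, "ry": 0, "rz": 0},
  {"fingers": 0.0, "tx": 0, "ty": 0, "tz": 0, "rx": 0, "ry": 0, "rz": 0},
  {"fingers": 0.0, "tx": 0, "ty": 0, "tz": 0, "rx": 0, "ry": 0, "rz": 0},
  {"fingers": 0.0, "tx": 0, "ty": 0, "tz": 0, "rx": 0, "ry": 0, "rz": 0},
])

```text
time_s: 10.42
tool_pos: [0.4747, 0.0518, 0.0759]
orientation: [-3.14, -0.645, 2.097]
ft_force: [-0.1, -2.2, 5.7]
opening: 0.0394
grasp_force: 63.3
```

```bash
python3 v.py v3
```

```text
pivot [0.4698 0.0601 0.0632]
side plumb_weight [([294.9, 158.3], 0.77)] exp [296.8 159.6] [array([0.4751, 0.0562, 0.0632])]
side parking_disc [([293.8, 180.5], 0.82)] exp [294.6 180.6] [array([0.4719, 0.0603, 0.    ])]
wrist plumb_weight [([251.0, 242.0], 0.71)] exp [253.2 247.4] [array([0.4674, 0.0619, 0.0632])]
wrist parking_disc [] exp [253.1 259. ] []
232 119
```

View pics/v3.png

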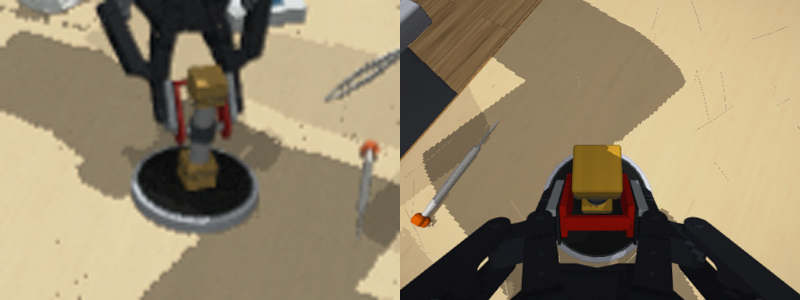

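The weight stands on the disc, upper block at (208,82) and lower at (198,172), with a light press of about 8 N. I'll ease off slightly, then open.

Request:
drive_tool([
  {"fingers": 0.0, "tx": 0.02, "ty": 0, "tz": -0.03, "rx": 0, "ry": 0, "rz": 0},
  {"fingers": 0.0, "tx": 0.02, "ty": 0, "tz": -0.03, "rx": 0, "ry": 0, "rz": 0},
  {"fingers": 0.0, "tx": 0.02, "ty": 0, "tz": -0.03, "rx": 0, "ry": 0, "rz": 0},
  {"fingers": 0.0, "tx": 0.02, "ty": 0, "tz": -0.03, "rx": 0, "ry": 0, "rz": 0},
], grip_force=25)

```text
time_s: 11.05
tool_pos: [0.4747, 0.0517, 0.076]
orientation: [-3.14, -0.645, 2.097]
ft_force: [-0.0, -0.3, 2.4]
opening: 0.0389
grasp_force: 63.2
```

Request:
drive_tool([
  {"fingers": 0.5, "tx": 0, "ty": 0, "tz": 0, "rx": 0, "ry": 0, "rz": 0},
  {"fingers": 0.7, "tx": 0, "ty": 0, "tz": 0, "rx": 0, "ry": 0, "rz": 0},
  {"fingers": 1.0, "tx": 0, "ty": 0, "tz": 0, "rx": 0, "ry": 0, "rz": 0},
  {"fingers": 1.0, "tx": 0, "ty": 0, "tz": 0, "rx": 0, "ry": 0, "rz": 0},
  {"fingers": 1.0, "tx": 0, "ty": 0, "tz": 0, "rx": 0, "ry": 0, "rz": 0},
  {"fingers": 1.0, "tx": 0, "ty": 0, "tz": 0, "rx": 0, "ry": 0, "rz": 0},
])

```text
time_s: 11.55
tool_pos: [0.4746, 0.0518, 0.076]
orientation: [-3.14, -0.645, 2.097]
ft_force: [0.6, 0.0, 0.2]
opening: 0.0853
grasp_force: 0.0
```

```bash
python3 v.py v4
```

```text
pivot [0.4698 0.06   0.0632]
side plumb_weight [([293.6, 156.4], 0.59)] exp [296.8 159.6] [array([0.4798, 0.0496, 0.0632])]
side parking_disc [([291.9, 179.8], 0.85)] exp [294.6 180.6] [array([0.477 , 0.0591, 0.    ])]
wrist plumb_weight [([252.9, 239.7], 0.79)] exp [253.3 247.5] [array([0.4676, 0.0635, 0.0632])]
wrist parking_disc [] exp [253.3 259.1] []
232 119
```

View pics/v4.png

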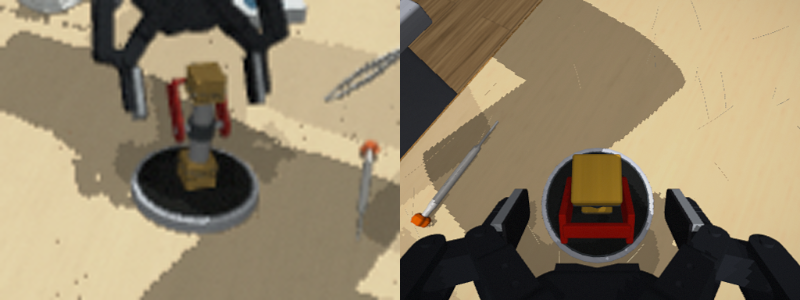

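The weight stands free, centred on the disc (block at (597,180), disc rim 543–652), and the fingers are clear on both sides. I'll back out along the tool axis.

Request:
drive_tool([
  {"fingers": 1.0, "tx": 0, "ty": 0, "tz": -1, "rx": 0, "ry": 0, "rz": 0},
  {"fingers": 1.0, "tx": 0, "ty": 0, "tz": -3, "rx": 0, "ry": 0, "rz": 0},
  {"fingers": 1.0, "tx": 0, "ty": 0, "tz": -6, "rx": 0, "ry": 0, "rz": 0},
  {"fingers": 1.0, "tx": 0, "ty": 0, "tz": -9, "rx": 0, "ry": 0, "rz": 0},
  {"fingers": 1.0, "tx": 0, "ty": 0, "tz": -12, "rx": 0, "ry": 0, "rz": 0},
  {"fingers": 1.0, "tx": 0, "ty": 0, "tz": -12, "rx": 0, "ry": 0, "rz": 0},
  {"fingers": 1.0, "tx": 0, "ty": 0, "tz": -12, "rx": 0, "ry": 0, "rz": 0},
  {"fingers": 1.0, "tx": 0, "ty": 0, "tz": -12, "rx": 0, "ry": 0, "rz": 0},
])

```text
time_s: 12.52
tool_pos: [0.5108, -0.0106, 0.1717]
orientation: [-3.14, -0.645, 2.096]
ft_force: [0.1, 0.7, -0.5]
opening: 0.0853
grasp_force: 0.0
```

```bash
sed -i 's/P=p+R\[:,2\]\*.016/P=np.array([.47,.06,.064])/' v.py; python3 v.py v5
```

```text
pivot [0.47  0.06  0.064]
side plumb_weight [([294.9, 158.7], 0.6)] exp [296.7 159.3] [array([0.4746, 0.059 , 0.064 ])]
side parking_disc [([292.8, 179.9], 0.7)] exp [294.6 180.6] [array([0.4748, 0.0588, 0.    ])]
wrist plumb_weight [([253.4, 177.2], 0.64)] exp [253.4 181.6] [array([0.4679, 0.0637, 0.064 ])]
wrist parking_disc [([253.6, 198.5], 0.95)] exp [253.2 201.3] [array([0.4687, 0.063 , 0.    ])]
232 119
```

View pics/v5.png

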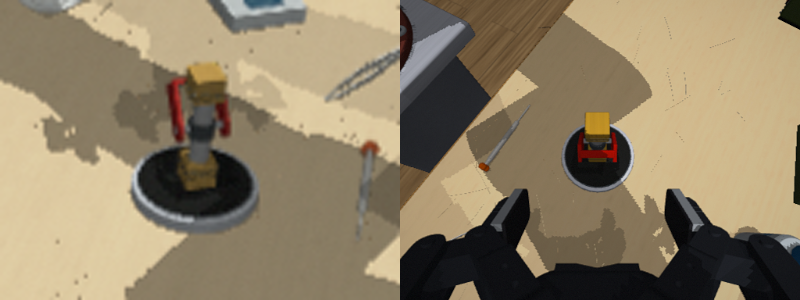

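The weight stands upright and centred on the disc, and the gripper is well clear.

```bash
python3 -c "
from h import *
print(sign_off())"
```

```text
the job is handed in; nothing more can be done
None
```

The plumb weight is standing upright, heavy end down, released and within about 5 mm of the disc's centre by the cameras. I handed it in at about 12.7 s; the hand-in returned no verdict.

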